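# Nest the three sorting tubs

## Task

Put the three empty sorting tubs away as one nest: lift the black lid off the big blue tub by its knob and lay it on the bare desk, knob up, then nest the white tub upright and fully home in the blue one and the yellow tub upright and fully home in the white one. Lower each piece gently, without ramming or dropping it, keep every tub and the lid upright, and leave the other things on the desk where they are.

Things in the scene. Friction and masses are not known exactly. Their poses are not given: they have to be found in the camera images.
- tub_large: large blue tub, open at the top, loose, 0.3 kg: 66 mm high, 92 mm outer diameter over the top 22 mm, flaring from 74 mm at the foot; wall 3 mm; mouth 86 mm inside; raised inner floor 20 mm above the underside, where the bore is about 75 mm. Starts under the lid. Origin: centre of its underside, z up; round, so yaw means nothing.
- tub_medium: medium white tub, open at the top, loose, 0.12 kg: 64 mm high, 66 mm outer diameter over the top 22 mm (grip there), 58 mm at the foot; wall 3 mm; mouth 60 mm inside; raised inner floor 20 mm above the underside. Home in the blue tub its underside is 20 mm above the blue tub's and its rim stands 18 mm above the blue rim. Origin: centre of its underside, z up; round, so yaw means nothing.
- tub_small: small yellow tub, open at the top, loose, 0.08 kg: 60 mm high, 50 mm outer diameter over the top 22 mm (grip there), 43 mm at the foot; wall 3 mm. Home in the white tub its underside is 20 mm above the white tub's and its rim stands 16 mm above the white rim. Origin: centre of its underside, z up; round, so yaw means nothing.
- lid: loose black round lid, 0.07 kg: flange 96 mm across between 5 and 9 mm above its underside, a 5 mm deep locating plug 79 mm across below it, and a round central knob 22 mm across, whose grip cylinder runs from 14.5 to 32.5 mm above the underside. Starts on the blue tub, its underside 61 mm above the blue tub's. Origin: centre of the plug's underside, z up.
- lid_knob (a point): centre of the lid's knob, 23.5 mm above the lid's underside (grip here from above)
- insert_tin: bystander: round white tin with a blue cap (no knob), 66 mm across, 33 high. Origin: centre of its underside.
- mug: bystander: white dotted mug, 82x114x91 mm. Origin: centre of its underside.
- tape_roll: bystander: roll of cream tape lying flat, 104 mm across, 25 high. Origin: centre of its underside.
- tally_counter: bystander: small white hand counter, 59x53x32 mm. Origin: centre of its underside.
- tag_green: bystander: green key tag, 26x58x8 mm. Origin: centre of its underside.
- marker: bystander: red-and-white marker, 17x135x16 mm. Origin: centre of its underside.
- tape_measure: bystander: yellow tape measure, 31x73x58 mm. Origin: centre of its underside.
- oil_bottle: bystander: amber oil bottle with a red spout, standing, 43x43x128 mm. Origin: centre of its underside.
- scissors: bystander: blue-handled scissors lying flat, 87x199x9 mm. Origin: centre of its underside.

How it is judged:
On the way, in this order (a step that is already met when the one before it is completed fails the run):
1. the lid lies on the desk beside the blue tub, knob up, let go (height (world z) of lid between -0.005 and 0.005 m and angle between lid's own z axis and vertical below 0.1 rad and horizontal distance between lid and tub_large above 0.09 m and contact force between the fingers and lid below 0.05 N), for 0.2 s.
2. the white tub is fully home in the blue tub (z of tub_medium in the frame of tub_large between 0.016 and 0.024 m and horizontal distance between tub_medium and tub_large below 0.01 m and angle between the z axis of tub_medium and the z axis of tub_large, either way round below 0.1 rad), for 0.2 s.
At the end, for the whole second after the job is handed in: Blue tub upright on the desk, white tub seated in it, yellow tub seated in the white one (underside 20 mm above the outer tub's within 4 mm, centres within 10 mm, axes within 0.1 rad); lid flat on the desk beside them, knob up (within 5 mm, 0.1 rad); all at rest (all of step 2 and height (world z) of lid between -0.005 and 0.005 m and angle between each of lid, tub_large's own z axis and vertical below 0.1 rad and horizontal distance between lid and tub_large above 0.09 m and z of tub_small in the frame of tub_medium between 0.016 and 0.024 m and horizontal distance between tub_small and tub_medium below 0.01 m and angle between the z axis of tub_small and the z axis of tub_medium, either way round below 0.1 rad and height (world z) of tub_large below 0.005 m and linear speed of each of tub_large, tub_medium, tub_small, lid below 0.03 m/s and angular speed of each of tub_large, tub_medium, tub_small, lid below 0.3 rad/s); the robot touches nothing.
It fails at once if a tub or the lid is tipped by more than 0.6 rad (angle between any of tub_large, tub_medium, tub_small, lid's own z axis and vertical above 0.6 rad).
It fails at once if tubs rammed together (contact force between two tubs above 60 N) (contact force between any of tub_medium, tub_small and tub_large above 60 N or contact force between tub_small and tub_medium above 60 N).
It fails at once if a tub or the lid dropped (falls untouched faster than 0.75 m/s, a drop of about 30 mm) ((linear speed of tub_medium above 0.75 m/s and contact force between the fingers and tub_medium below 0.01 N) or (linear speed of tub_small above 0.75 m/s and contact force between the fingers and tub_small below 0.01 N) or (linear speed of lid above 0.75 m/s and contact force between the fingers and lid below 0.01 N)).
It fails at once if a bystander is moved by more than 20 mm (distance of any of insert_tin, mug, tape_roll, tally_counter, tag_green, marker, tape_measure, oil_bottle, scissors from where it was at the start of the episode above 0.02 m).
It also fails if it takes over 72 s, if anything falls off the work surface, if the arm or the gripper's body presses on something with over 40 N, if the wrist force passes 120 N, or if a joint passes its speed limit or range.

## Robot

A 7-joint arm with a two-finger parallel gripper is mounted at the origin on a cart in front of the work surface, level with it; the furniture and walls round the work are solid. World frame = base frame: x ahead of the robot, y to its left, z up, the work surface at z = 0. Lengths are in m, angles in rad, forces in N, time in s.
With the tool pointing down it reaches from about 0.425 to 0.875 m from the base axis. Payload 8.4 kg.
Tool frame: the origin (TCP) lies at the very end of the fingers, on their centre line; the grasp point (between the pads) lies 19 mm behind it (env.pinch_z is the distance from the TCP to the grasp point, in m); z points along the fingers, y is the direction in which the jaws open and shut (so a half turn about z gives the same grasp; the last joint's range is limited). The gripper opens to 85 mm and grips with 20 to 120 N. Pads are 22 mm wide; open, the fingers measure 114 mm over their backs; the gripper's body (76 mm by 85 mm) begins 54 mm behind the grasp point. The pads swing forward as they close: fully open they stand 13 mm farther back than shut.
Start: joints at [-1.441, 0.333, 0.04, 1.465, -0.013, 1.343, -0.059], TCP at [0.147, 0.633, 0.231] pointing down, gripper open.
Joint ranges: [-2.58, 2.58], [-0.38, 2.09], [-1.3, 1.39], [0.25, 2.4], [-1.5, 4.64], [0.08, 2.09], [-2.65, 2.65]. Speed limits (rad/s): [2.22, 2.22, 2.79, 2.79, 3.14, 3.14, 3.14].

## Interface

Orientations are given as a 3x3 rotation matrix whose columns are the frame's x, y, z axes.
In Python, from station import env, release, close, vision, workorder gives the robot as it stands. Calls block until the motion is done:
- env.move_to(position, orientation): joint-space move of the TCP to a pose.
- env.move_linear(position, attitude=None, feed=0.15, until_force=None): straight line of the TCP; attitude=None keeps the orientation; feed is the mean speed in m/s. With until_force (N) it stops when the force on the tool has changed by that much, and returns True; else False.
- env.move_j(angles): joint-space move.
- release() and close(strength=None): open the fingers fully, or close them until they stop; strength is the grip in N (None keeps the last).
- env.dwell(seconds).
- env.ik(position, orientation): joint angles nearest the present ones, or None.
- env.state(): the state.
- vision.read_camera(name): name is "scene" or "side" or "wrist"; returns the picture (480x640x3 uint8, blue, green, red); there is no depth.
- vision.camera_params(name): a dict with "fx", "fy", "cx", "cy" (pixels), "T" (4x4, takes a point from camera to world coordinates). Camera axes: x right, y down, z forward; pixel columns grow to the right and rows downward; lengths in m; the calibration is good to about 2 mm. A picture is of the moment at which its call begins: read the wrist's pose just before it. camera_params takes no time and is no camera call; for the wrist camera it gives the pose at the moment of the call.
A pose or a line that the arm cannot do raises env.IKError and nothing moves.
- workorder.close_job(): hands the job in, once; it reports no verdict.
The state is a dict: "clock": time; "joints": joint angles; "qvel": joint speeds; "effort": joint torques, N m; "ee_pos": TCP position; "ee_rot": TCP orientation; "wrist_force": force on the tool from outside, world axes, zero at the start; "moment": the same for the moment, N m; "opening": finger opening in m.
Only numpy, scipy, OpenCV 4.12 (cv2) and the standard library are available. Lean on these libraries where they do the work, as an engineer would, in place of code of your own. Each camera call takes 0.05 s, during which the arm holds its last target.

## Working session

There is one attempt and no reset: what is moved stays moved. The work goes in short steps, each a Python script; the robot and the scene stay as the last script left them, time stands still between calls to the robot, and variables do not carry over. Pictures are saved under pics/ and viewed, and the job is handed in when it is done.

```bash
ls; mkdir -p pics
python3 - <<'E'
from station import env, vision
import cv2
for n in ["scene","side","wrist"]:
    cv2.imwrite(f"pics/a_{n}.png",vision.read_camera(n)); 
    p=vision.camera_params(n); print(n,p["fx"],p["cx"],p["cy"],p["T"].round(3).tolist() if hasattr(p["T"],"round") else p["T"])
s=env.state(); print(s["clock"],s["ee_pos"],s["ee_rot"],env.pinch_z,s["opening"])
E
```

```text
pics
scene 546.27703834397 316.94779721845066 239.94277895465524 [[-0.564, -0.608, 0.559, -0.388], [-0.826, 0.419, -0.377, 0.627], [-0.005, -0.674, -0.738, 1.317], [0.0, 0.0, 0.0, 1.0]]
side 578.5293703293332 313.17988051649263 237.54333734024283 [[0.868, -0.277, 0.412, -0.086], [-0.497, -0.482, 0.722, -1.093], [-0.001, -0.831, -0.556, 0.925], [0.0, 0.0, 0.0, 1.0]]
wrist 388.61265976216157 309.8488019788473 243.6869269608372 [[0.226, 0.941, 0.251, 0.083], [0.974, -0.218, -0.058, 0.648], [-0.0, 0.258, -0.966, 0.373], [0.0, 0.0, 0.0, 1.0]]
0.15 [0.14737294 0.63271604 0.23063411] [[-9.73933246e-01  2.26834707e-01 -2.19481505e-04]
 [ 2.26834804e-01  9.73932476e-01 -1.22633544e-03]
 [-6.44152742e-05 -1.24415490e-03 -9.99999224e-01]] 0.0187 0.08532109091838877
```

View pics/a_scene.png

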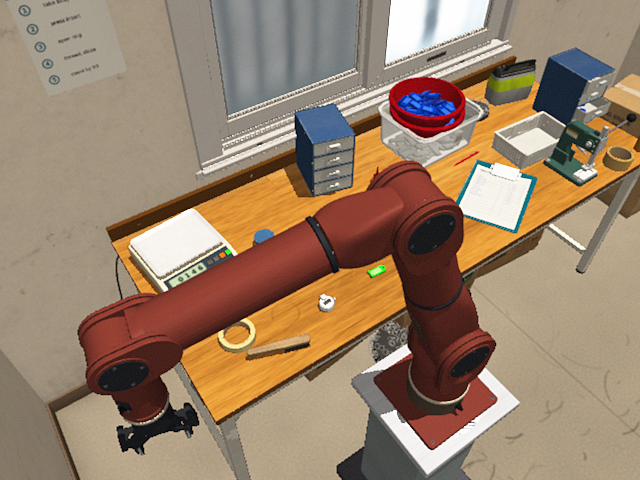

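View pics/a_side.png

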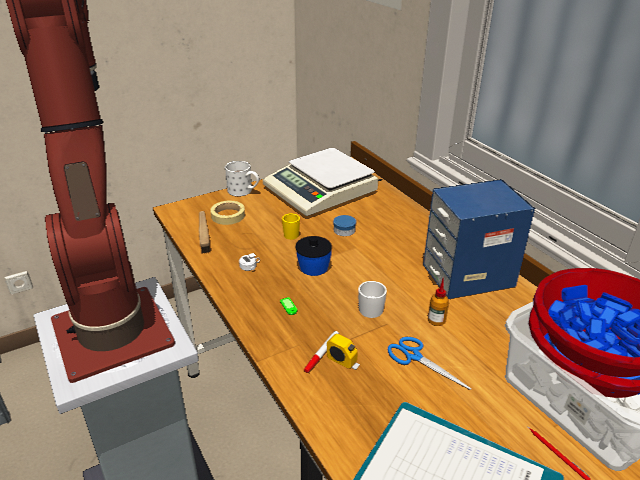

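View pics/a_wrist.png

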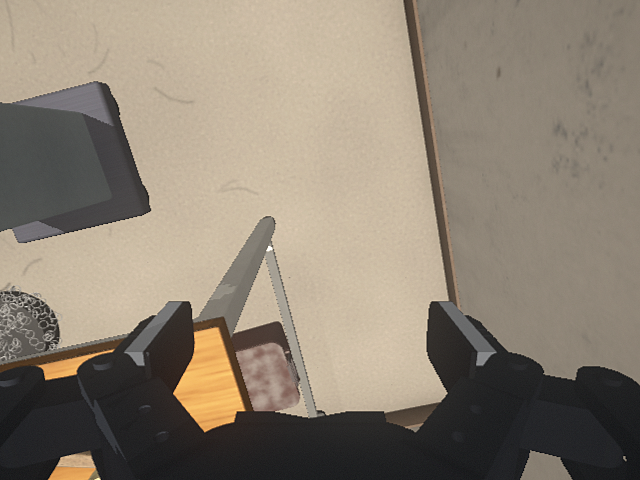

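The side view shows everything: lidded blue tub at (314,255), yellow tub at (291,226), white tub at (371,298). The tin is at (344,225), the bottle at (438,305), the tag at (289,305) and the counter at (248,261). I'll cast rays from the rough pixels to get first positions.

```bash
cat > h.py <<'E'
import numpy as np, cv2
from station import env, release, close, vision, workorder
def ray(p,u,v,z):
    T=np.array(p["T"]); d=T[:3,:3]@np.array([(u-p["cx"])/p["fx"],(v-p["cy"])/p["fy"],1.])
    o=T[:3,3]; return o+d*(z-o[2])/d[2]
def proj(p,X):
    T=np.array(p["T"]); c=T[:3,:3].T@(np.array(X)-T[:3,3]); return p["fx"]*c[0]/c[2]+p["cx"],p["fy"]*c[1]/c[2]+p["cy"]
def down(th): # jaw axis y at angle th in world
    y=np.array([np.cos(th),np.sin(th),0]); z=np.array([0,0,-1.]); return np.column_stack([np.cross(y,z),y,z])
E
python3 - <<'E'
from h import *
p=vision.camera_params("side"); im=cv2.imread("pics/a_side.png")
for n,u,v,z in [("knobtop",314,239,.0935),("lid",314,245,.068),("yellow",291,218,.06),("white",372,287,.064),("tin",344,220,.033),("tape",228,210,.02),("counter",249,262,.015),("tag",289,305,.004),("bottle",437,318,.0),("tmeas",342,352,.03),("scis",400,350,.005),("scis2",469,387,0),("cab",427,275,0),("cab2",450,295,0),("scaleL",300,213,0),("scaleR",377,185,0),("mug",238,188,0),("board",204,232,.0),("markerend",307,370,0)]:
    X=ray(p,u,v,z); print(n,X.round(3),np.hypot(*X[:2]).round(3))
cv2.imwrite("pics/b.png",cv2.resize(im[190:340,200:460],None,fx=3,fy=3,interpolation=cv2.INTER_NEAREST))
E
```

```text
knobtop [ 0.53  -0.02   0.094] 0.53
lid [ 0.535 -0.011  0.068] 0.535
yellow [0.551 0.148 0.06 ] 0.571
white [ 0.57  -0.228  0.064] 0.613
tin [0.7   0.101 0.033] 0.707
tape [0.437 0.342 0.02 ] 0.554
counter [0.383 0.072 0.015] 0.39
tag [ 0.4   -0.124  0.004] 0.419
bottle [ 0.685 -0.338  0.   ] 0.764
tmeas [ 0.413 -0.345  0.03 ] 0.538
scis [ 0.541 -0.383  0.005] 0.663
scis2 [ 0.604 -0.537  0.   ] 0.808
cab [ 0.772 -0.193  0.   ] 0.796
cab2 [ 0.769 -0.287 -0.   ] 0.821
scaleL [0.633 0.247 0.   ] 0.679
scaleR [0.942 0.276 0.   ] 0.981
mug [0.532 0.488 0.   ] 0.722
board [0.339 0.293 0.   ] 0.448
markerend [ 0.336 -0.328  0.   ] 0.47
```

View pics/b.png

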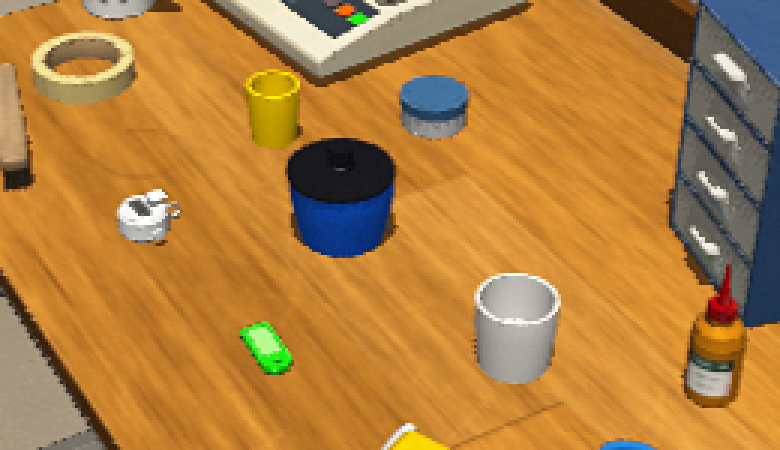

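The crop gives lid centre ≈ (313.7,246.7), yellow rim ≈ (291,218) and white rim ≈ (372,289). The ray heights and reaches look plausible. Next I'll move the wrist camera over the tubs to refine these.

Run:
```python
from h import *
R=down(np.pi/2)
env.move_to([0.50,-0.03,0.32],R)
p=vision.camera_params("wrist"); im=vision.read_camera("wrist"); cv2.imwrite("pics/c_w.png",im)
import pickle; pickle.dump(p,open("c_p.pkl","wb"))
s=env.state(); print(s["clock"],s["ee_pos"].round(4),s["joints"].round(3))
```

```text
2.8667 [ 0.5001 -0.0291  0.3199] [-0.772 -0.047  0.726  1.705  0.031  1.472  1.522]
```

View pics/c_w.png

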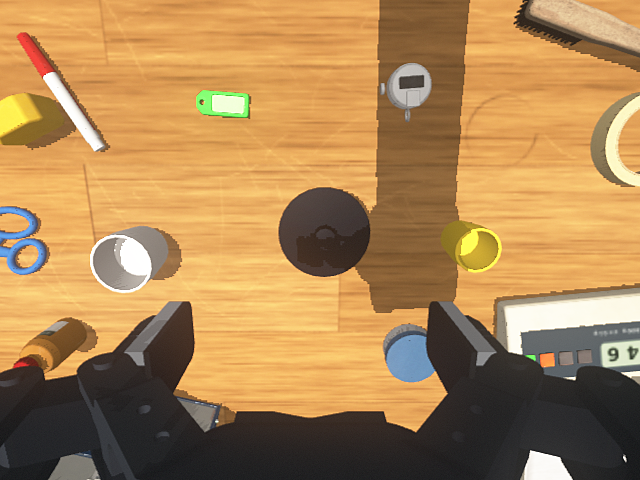

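The wrist view shows lid centre at about (325,232), white rim at about (122,264) and yellow rim at about (478,250), and nothing crowds them. I'll fit circles on the rim planes. For the tubs I use only the outline half facing away from the camera's nadir, where the rim forms the silhouette.

```bash
cat >> h.py <<'E'
def fitc(p,mask,z,half=True,show=None):
    cs,_=cv2.findContours(mask,cv2.RETR_EXTERNAL,cv2.CHAIN_APPROX_NONE)
    c=max(cs,key=cv2.contourArea)[:,0,:]
    P=np.array([ray(p,u,v,z)[:2] for u,v in c]); cam=np.array(p["T"])[:2,3]
    sel=np.ones(len(P),bool); ctr=P.mean(0)
    for k in range(4):
        if half:
            d=ctr-cam; d/=np.linalg.norm(d); sel=(P-ctr)@d>0.005
        Q=P[sel]; s=np.linalg.lstsq(np.c_[2*Q,np.ones(len(Q))],(Q**2).sum(1),rcond=None)[0]; ctr=s[:2]
        r=np.sqrt(s[2]+ctr@ctr)
    res=np.abs(np.linalg.norm(Q-ctr,axis=1)-r)
    return ctr,r,res.max(),len(Q)
def roi(m,u,v,r):
    o=np.zeros_like(m); o[max(v-r,0):v+r,max(u-r,0):u+r]=m[max(v-r,0):v+r,max(u-r,0):u+r]; return cv2.morphologyEx(o,cv2.MORPH_OPEN,np.ones((3,3)))
E
python3 - <<'E'
from h import *
import pickle
p=pickle.load(open("c_p.pkl","rb")); im=cv2.imread("pics/c_w.png"); h=cv2.cvtColor(im,cv2.COLOR_BGR2HSV)
lid=roi(cv2.inRange(h,(0,0,0),(180,255,70)),325,232,62)
yel=roi(cv2.inRange(h,(22,120,80),(35,255,255)),473,246,45)
whi=roi(cv2.inRange(h,(0,0,110),(180,60,255)),130,258,55)
for n,m,z,hf in [("lid",lid,.068,False),("yel",yel,.06,True),("whi",whi,.064,True)]: print(n,[np.round(x,4) for x in fitc(p,m,z,hf)])
cv2.imwrite("pics/m.png",cv2.merge([lid,yel,whi]))
ps=vision.camera_params("side"); im=cv2.imread("pics/a_side.png"); h=cv2.cvtColor(im,cv2.COLOR_BGR2HSV)
# side view: extents of bodies
for n,lo,hi,c,r in [("yel",(22,120,80),(35,255,255),(291,226),25),("lid",(0,0,0),(180,255,60),(314,245),24)]:
    m=roi(cv2.inRange(h,lo,hi),*c,r); x,y,w,hh=cv2.boundingRect(m); print(n,x,y,w,hh, ray(ps,x+w/2,y+w*.26,.06 if n=="yel" else .07).round(4))
E
```

```text
lid [array([ 5.367e-01, -2.000e-04]), np.float64(0.0325), np.float64(0.0226), np.int64(273)]
yel [array([0.549 , 0.1529]), np.float64(0.0242), np.float64(0.0006), np.int64(56)]
whi [array([ 0.5639, -0.2327]), np.float64(0.0323), np.float64(0.0007), np.int64(77)]
yel 282 213 18 26 [0.5521 0.15   0.06  ]
lid 296 236 35 22 [ 0.532  -0.0136  0.07  ]
```

View pics/m.png

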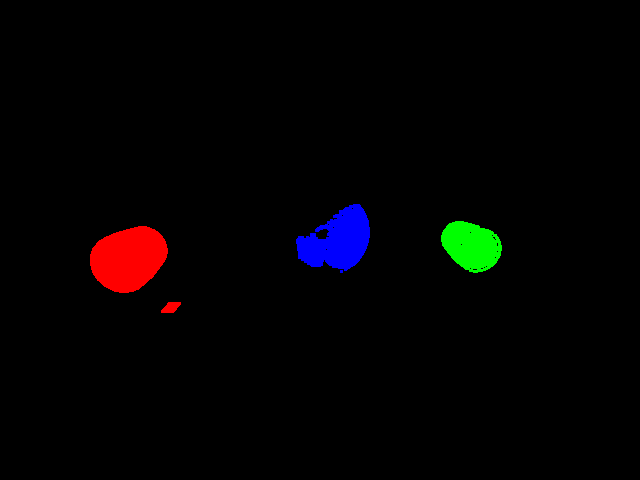

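Yellow and white fit to within 1 mm of the given radii. The lid mask is incomplete because of glare, so I'll redo it.

Run:
```python
from h import *
import pickle
p=pickle.load(open("c_p.pkl","rb")); im=cv2.imread("pics/c_w.png"); h=cv2.cvtColor(im,cv2.COLOR_BGR2HSV)
for a in [(232,300),(220,330),(232,368),(200,310),(200,400)]: print(a,h[a],end=" ")
for S,V in [(110,110),(130,90),(90,130)]:
    lid=roi(cv2.inRange(h,(0,0,0),(180,S,V)),325,232,62)
    print([np.round(x,4) for x in fitc(p,lid,.068,False)])
cv2.imwrite("pics/m2.png",lid)
cv2.imwrite("pics/k.png",cv2.resize(im[180:285,270:380],None,fx=5,fy=5))
```

```text
(232, 300) [11 75 75] (220, 330) [ 7 47 70] (232, 368) [12 83 46] (200, 310) [ 9 54 80] (200, 400) [ 15 151 132] [array([ 0.5249, -0.0128]), np.float64(0.0406), np.float64(0.0309), np.int64(472)]
[array([ 0.5282, -0.0137]), np.float64(0.047), np.float64(0.0008), np.int64(254)]
[array([ 0.5268, -0.0158]), np.float64(0.0407), np.float64(0.0338), np.int64(376)]
```

View pics/k.png

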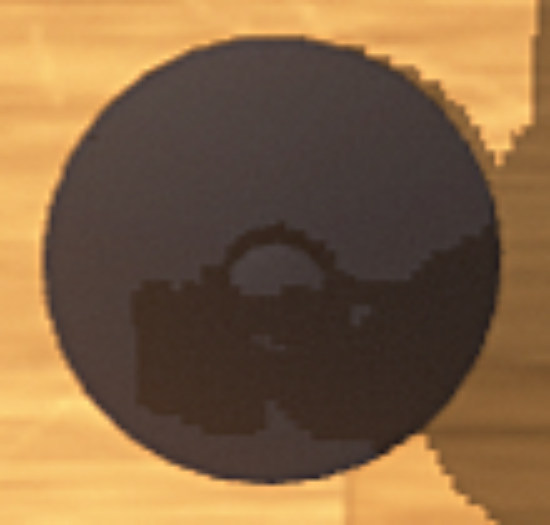

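The second threshold gives the lid at (0.5282, -0.0137), radius 47 mm against 48 given, residual 0.8 mm. The side view agrees to within 4 mm, so I'll grip the knob. The fingertips stay 3 mm above the flange.

Run:
```python
from h import *
x,y=.5282,-.0137
env.move_to([x,y,0.14],down(np.pi/2))
print(env.move_linear([x,y,0.0735],feed=0.08,until_force=8))
close(30); s=env.state(); print(s["opening"],s["wrist_force"].round(2),s["ee_pos"].round(4))
env.move_linear([x,y,0.11],feed=0.05)
s=env.state(); print(s["clock"],s["opening"],s["wrist_force"].round(2))
cv2.imwrite("pics/d.png",vision.read_camera("side"))
```

```text
False
0.020807506432867856 [-2.24  0.21  3.76] [ 0.5283 -0.0136  0.0737]
6.0917 0.020724975132701592 [ 0.06  0.55 -0.05]
```

View pics/d.png

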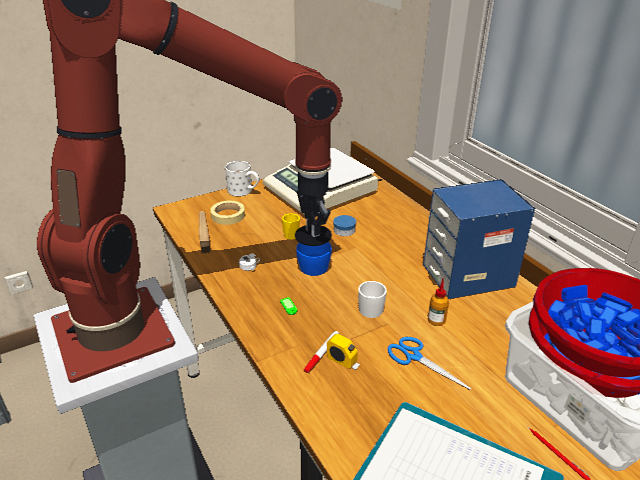

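The lid is held level at about (314,235), clear of the blue tub at (314,260). I'll carry it to the bare desk at (0.65, -0.085).

Run:
```python
from h import *
x,y=.65,-.085
env.move_linear([.5282,-.0137,0.13],feed=0.1)
env.move_linear([x,y,0.13],feed=0.12)
env.move_linear([x,y,0.028],feed=0.08)
print(env.move_linear([x,y,0.009],feed=0.02,until_force=2.5))
s=env.state(); print(s["clock"],s["opening"],s["wrist_force"].round(2),s["ee_pos"].round(4))
```

```text
True
9.9667 0.02087222835031316 [-0.83  0.01  6.05] [ 0.6498 -0.085   0.0128]
```

It made contact at z=0.0128, where 0.0125 was expected. I'll release, retreat and look.

Run:
```python
from h import *
release(); env.dwell(0.3)
x,y=.65,-.085
env.move_linear([x,y,0.12],feed=0.12)
env.move_to([0.50,-0.10,0.30],down(np.pi/2))
import pickle
p=vision.camera_params("wrist"); im=vision.read_camera("wrist"); cv2.imwrite("pics/e_w.png",im); pickle.dump(p,open("e_p.pkl","wb"))
print(env.state()["clock"])
```

```text
12.9417
```

View pics/e_w.png

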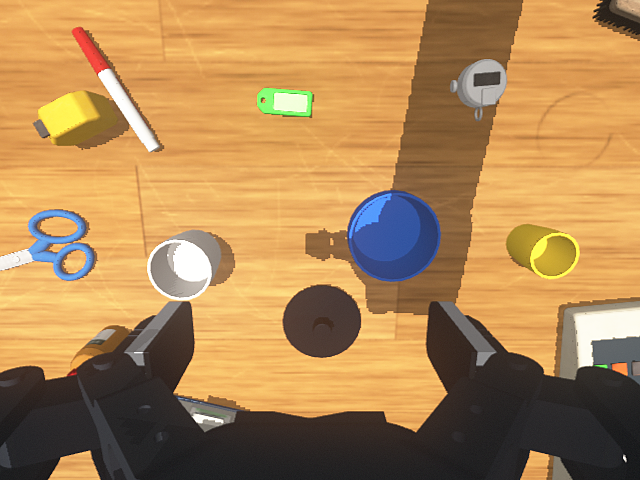

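Lid lies flat at (322,321), knob up; the blue tub is open at (393,235), white rim is at (180,269), yellow rim at (554,255).

Run:
```python
from h import *
import pickle
p=pickle.load(open("e_p.pkl","rb")); im=cv2.imread("pics/e_w.png"); h=cv2.cvtColor(im,cv2.COLOR_BGR2HSV)
yel=roi(cv2.inRange(h,(22,120,80),(35,255,255)),545,252,50)
whi=roi(cv2.inRange(h,(0,0,110),(180,60,255)),185,263,45)
blu=roi(cv2.inRange(h,(100,100,40),(130,255,255)),393,235,62)
lid=roi(cv2.inRange(h,(0,0,0),(180,130,90)),322,321,50)
for n,m,z,hf in [("yel",yel,.06,True),("whi",whi,.064,True),("blu",blu,.066,True),("lid",lid,.008,False)]: print(n,[np.round(x,4) for x in fitc(p,m,z,hf)])
```

```text
yel [array([0.5489, 0.1529]), np.float64(0.0243), np.float64(0.0007), np.int64(58)]
whi [array([ 0.5637, -0.2328]), np.float64(0.0324), np.float64(0.0007), np.int64(80)]
blu [array([ 0.5292, -0.0141]), np.float64(0.0447), np.float64(0.0007), np.int64(117)]
lid [array([ 0.6492, -0.0839]), np.float64(0.0469), np.float64(0.001), np.int64(210)]
```

Both views agree to within 1 mm, and the lid is 0.139 m from the blue tub. Next I'll grip the white tub high on its collar so the fingertips stay above the blue rim.

Run:
```python
from h import *
x,y=.5637,-.2328
env.move_to([x,y,0.12],down(np.pi/2))
print(env.move_linear([x,y,0.043],feed=0.07,until_force=6))
close(30); s=env.state(); print(s["opening"],s["wrist_force"].round(2),s["ee_pos"].round(4))
env.move_linear([x,y,0.075],feed=0.06)
env.move_linear([x,y,0.16],feed=0.12)
s=env.state(); print(s["clock"],s["opening"],s["wrist_force"].round(2))
cv2.imwrite("pics/f.png",cv2.resize(vision.read_camera("side")[130:330,240:500],None,fx=3,fy=3,interpolation=cv2.INTER_NEAREST))
cv2.imwrite("pics/f_w.png",vision.read_camera("wrist"))
```

```text
False
0.06499592159139815 [-0.91  0.48  5.66] [ 0.564  -0.233   0.0438]
16.9917 0.06489931165142955 [ 0.45 -0.   -2.21]
```

View pics/f.png

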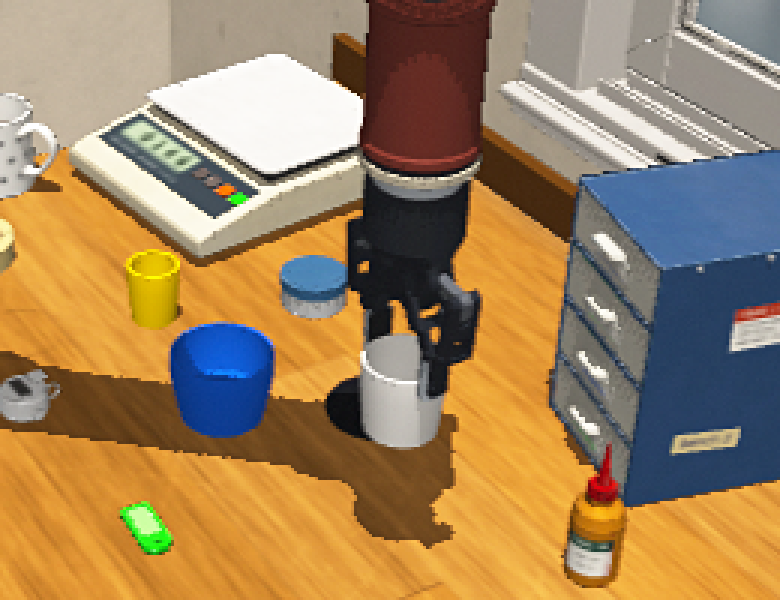

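View pics/f_w.png

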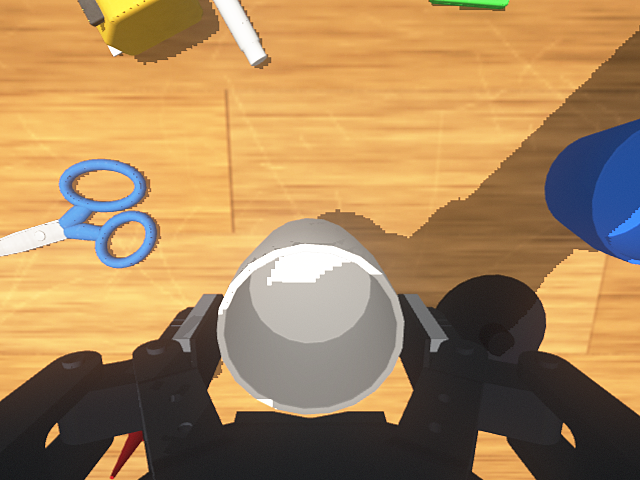

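The white tub hangs level between the fingers at (310,330) in the wrist view. The side view puts the fingertips about 14 mm below its rim, as planned. Home should come at TCP z≈0.064.

Run:
```python
from h import *
x,y=.5292,-.0141
env.move_linear([x,y,0.16],feed=0.14)
env.move_linear([x,y,0.115],feed=0.08)
print(env.move_linear([x,y,0.078],feed=0.04,until_force=4), env.state()["ee_pos"].round(4))
cv2.imwrite("pics/g.png",cv2.resize(vision.read_camera("side")[150:300,230:430],None,fx=4,fy=4,interpolation=cv2.INTER_NEAREST))
print(env.move_linear([x,y,0.062],feed=0.02,until_force=3))
s=env.state(); print(s["clock"],s["opening"],s["wrist_force"].round(2),s["ee_pos"].round(4))
```

```text
False [ 0.5294 -0.0141  0.0782]
True
21.3333 0.06466886550439618 [-0.73  0.18  5.45] [ 0.529  -0.0141  0.0638]
```

View pics/g.png

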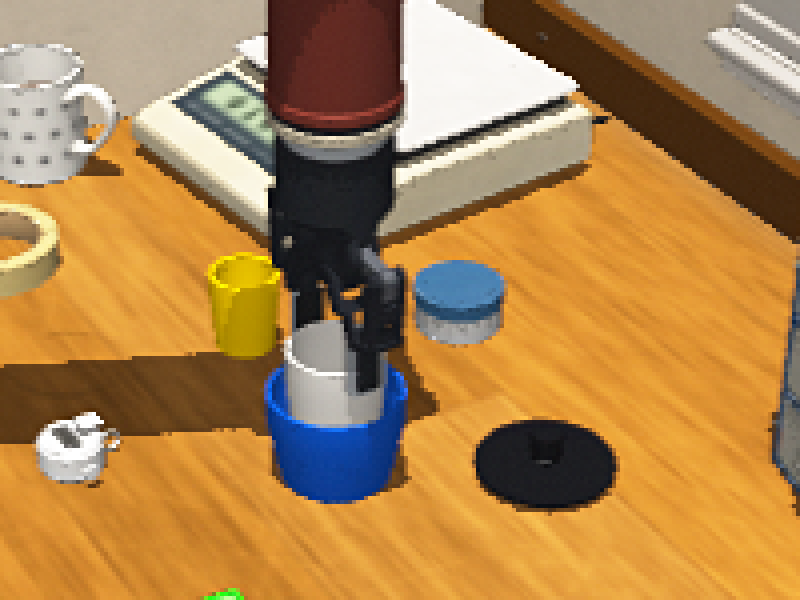

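Contact came exactly at the expected home height (TCP 0.0638), and the tub was entering centred. I'll release, rise and check.

Run:
```python
from h import *
x,y=.5292,-.0141
release(); env.dwell(0.2)
env.move_linear([x,y,0.13],feed=0.10)
env.move_to([0.50,0.06,0.28],down(np.pi/2))
import pickle
p=vision.camera_params("wrist"); im=vision.read_camera("wrist"); cv2.imwrite("pics/i_w.png",im); pickle.dump(p,open("i_p.pkl","wb"))
cv2.imwrite("pics/i_s.png",cv2.resize(vision.read_camera("side")[150:300,230:430],None,fx=4,fy=4,interpolation=cv2.INTER_NEAREST))
print(env.state()["clock"])
h=cv2.cvtColor(im,cv2.COLOR_BGR2HSV)
m=cv2.inRange(h,(22,120,80),(35,255,255)); u,v=map(int,proj(p,[.549,.153,.05])); print(u,v)
print("yel",fitc(p,roi(m,u,v,55),.06))
u,v=map(int,proj(p,[.529,-.014,.084])); print(u,v)
print("whi",fitc(p,roi(cv2.inRange(h,(0,0,110),(180,60,255)),u,v,62),.084))
print("blu",fitc(p,roi(cv2.inRange(h,(100,100,40),(130,255,255)),u,v,70),.066))
```

```text
23.5083
402 259
yel (array([0.54898726, 0.15241892]), np.float64(0.0238520329919982), np.float64(0.0005894941144596669), 61)
227 249
whi (array([ 0.5291592 , -0.01415203]), np.float64(0.03227154015008231), np.float64(0.0007703285055767756), 91)
blu (array([ 0.52972106, -0.01508941]), np.float64(0.04213126637838628), np.float64(0.005887941491193108), 64)
```

View pics/i_w.png

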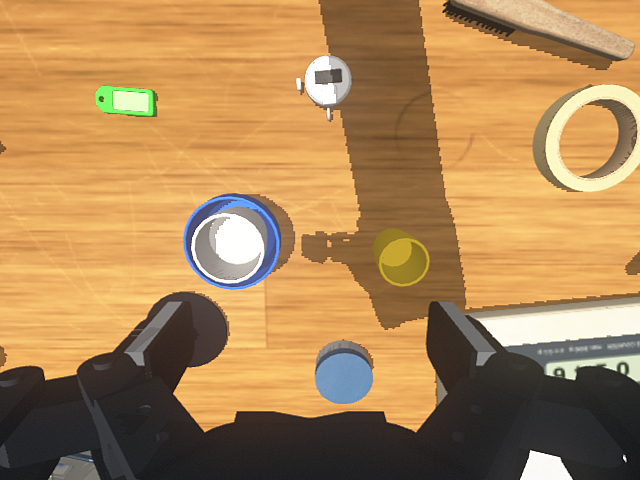

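View pics/i_s.png

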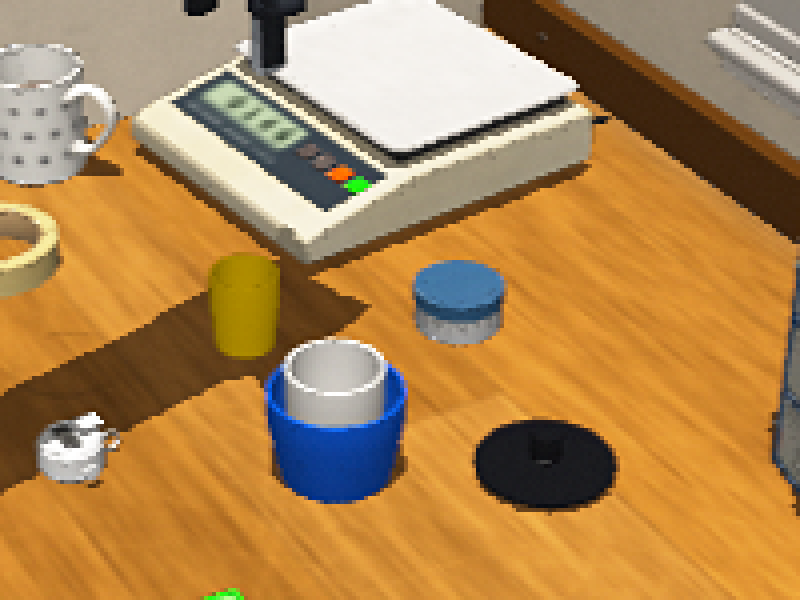

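The white tub sits level and centred in the blue one: white rim (228,247) inside blue rim (233,241) in the wrist view, fitted centre (0.5292, -0.0142). The lid is untouched. Next is the yellow tub, gripped near its rim.

Run:
```python
from h import *
x,y=.549,.1527
env.move_to([x,y,0.12],down(np.pi/2))
print(env.move_linear([x,y,0.043],feed=0.07,until_force=6))
close(25); s=env.state(); print(s["opening"],s["wrist_force"].round(2),s["ee_pos"].round(4))
env.move_linear([x,y,0.075],feed=0.06)
env.move_linear([x,y,0.17],feed=0.12)
env.move_linear([.5292,-.0142,0.17],feed=0.14)
s=env.state(); print(s["clock"],s["opening"],s["wrist_force"].round(2))
cv2.imwrite("pics/j.png",cv2.resize(vision.read_camera("side")[130:280,230:430],None,fx=4,fy=4,interpolation=cv2.INTER_NEAREST))
cv2.imwrite("pics/j_w.png",vision.read_camera("wrist"))
```

```text
False
0.04936267917875705 [0.04 0.07 3.98] [0.5494 0.1528 0.0435]
28.9583 0.048753597061948054 [-0.57  0.81  0.23]
```

View pics/j.png

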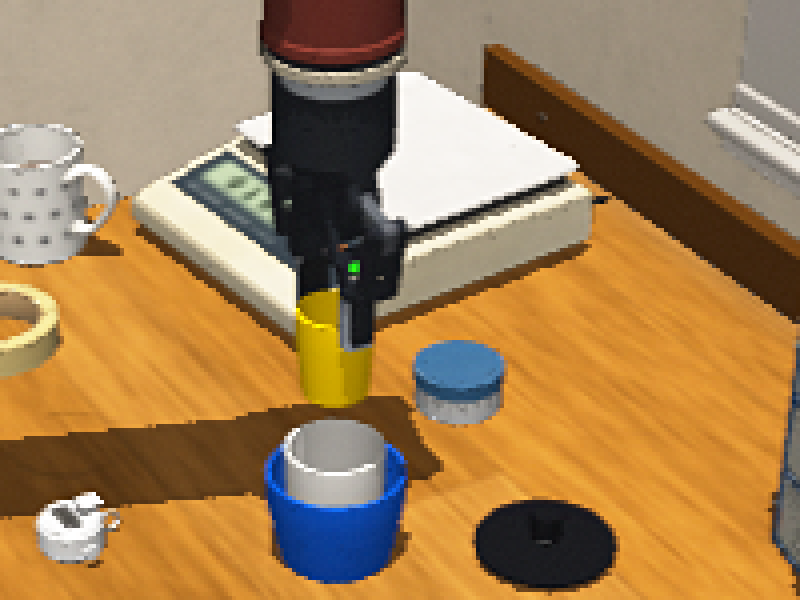

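View pics/j_w.png

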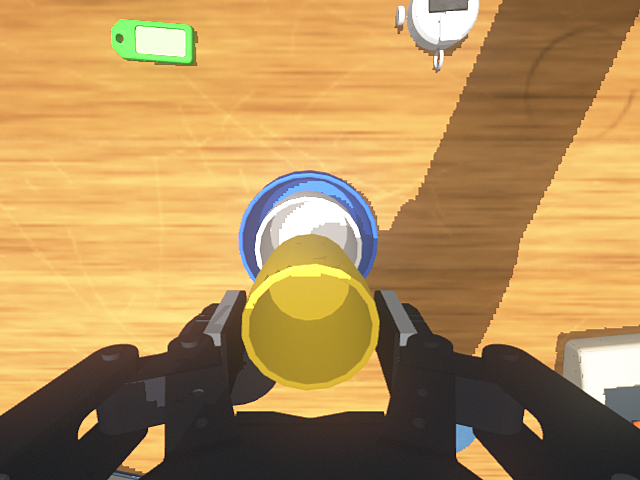

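The yellow tub hangs level at (310,325) above the nest. I'll check its rim centre against the white tub before lowering.

Run:
```python
from h import *
p=vision.camera_params("wrist"); im=cv2.imread("pics/j_w.png"); h=cv2.cvtColor(im,cv2.COLOR_BGR2HSV)
f=fitc(p,roi(cv2.inRange(h,(22,120,60),(35,255,255)),311,315,85),.1865); print(f)
x,y=.5292,-.0142
env.move_linear([x,y,0.135],feed=0.08)
print(env.move_linear([x,y,0.098],feed=0.04,until_force=4), env.state()["ee_pos"].round(4))
print(env.move_linear([x,y,0.0820],feed=0.02,until_force=3))
s=env.state(); print(s["clock"],s["opening"],s["wrist_force"].round(2),s["ee_pos"].round(4))
cv2.imwrite("pics/l.png",cv2.resize(vision.read_camera("side")[150:300,230:430],None,fx=4,fy=4,interpolation=cv2.INTER_NEAREST))
```

```text
(array([ 0.52886225, -0.01326622]), np.float64(0.02467086813032326), np.float64(0.00046803032114533724), 157)
False [ 0.5293 -0.0142  0.0982]
True
31.4083 0.04936086009437803 [-0.37  0.14  4.8 ] [ 0.5292 -0.0142  0.0834]
```

View pics/l.png

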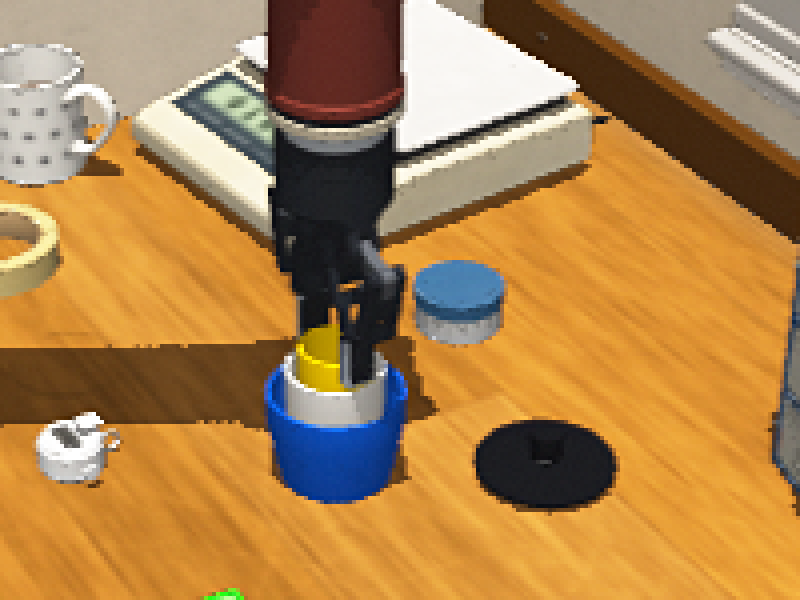

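Contact came at 0.0834 (expected 0.0835), and the yellow tub is in the white one with its rim standing above. I'll release, retreat and check.

Run:
```python
from h import *
release(); env.dwell(0.2)
env.move_linear([.5292,-.0142,0.16],feed=0.10)
env.move_to([0.50,-0.03,0.30],down(np.pi/2))
env.dwell(.2)
p=vision.camera_params("wrist"); im=vision.read_camera("wrist"); cv2.imwrite("pics/n_w.png",im)
cv2.imwrite("pics/n_s.png",vision.read_camera("side"))
h=cv2.cvtColor(im,cv2.COLOR_BGR2HSV)
u,v=map(int,proj(p,[.529,-.014,.1])); print(u,v)
print("yel",fitc(p,roi(cv2.inRange(h,(22,120,60),(35,255,255)),u,v,55),.100))
print("whi",fitc(p,roi(cv2.inRange(h,(0,0,110),(180,60,255)),u,v,60),.084))
print("blu",fitc(p,roi(cv2.inRange(h,(100,100,40),(130,255,255)),u,v,70),.066))
s=env.state(); print(s["clock"],s["wrist_force"].round(2))
```

```text
326 248
yel (array([ 0.52859601, -0.01454228]), np.float64(0.024161994169989185), np.float64(0.0029969241006202255), 67)
whi (array([ 0.5308326 , -0.01381568]), np.float64(0.029759785469716835), np.float64(0.003361475551831569), 76)
blu (array([ 0.53085187, -0.01492626]), np.float64(0.04175031115977519), np.float64(0.004435841589619335), 163)
33.9667 [-0.41 -0.16  0.19]
```

View pics/n_w.png

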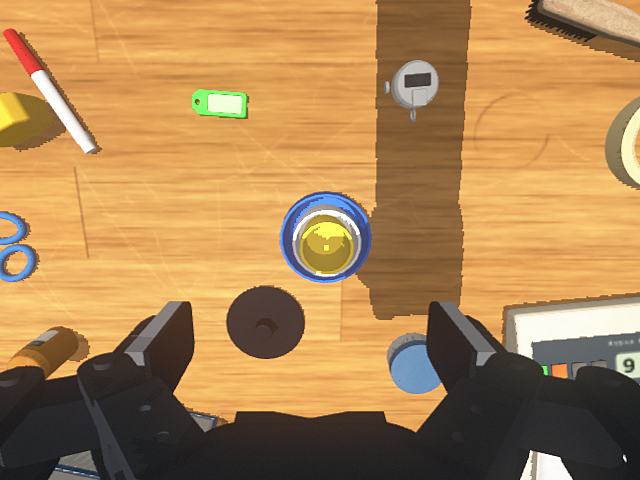

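View pics/n_s.png

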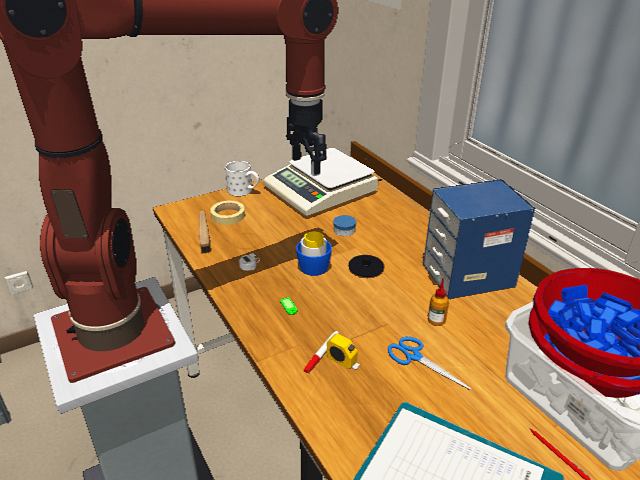

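The three rims are concentric at about (326,240) in the wrist view. The side view shows an upright nest at (313,250), the lid flat at (366,266) knob up, and the bystanders where they were. The gripper is clear, so I'm handing in.

Run:
```python
from h import *
print(workorder.close_job())
```

```text
the job is handed in; nothing more can be done
None
```

The three tubs are nested and the lid lies knob up on bare desk, about 0.14 m from the blue tub. I handed the job in at about 34 s of the 72 s allowed; it reports no verdict.

- **Seating:** each piece touched down at its expected height. The lid stopped at TCP z 0.0128 m (0.0125 expected), the white tub at 0.0638 (0.0638 expected) and the yellow at 0.0834 (0.0835 expected). Wrist forces at these contacts were about 5–6 N.
- **Last pictures:** the fitted centres of the three tubs agree to within about 2.5 mm, against the 10 mm allowed. The nest stands upright, the lid is flat, the gripper is clear, and by eye no bystander has moved.
- **Weaker checks:** in the last view the circle fits had 3–4 mm residuals, because the nested rims hide and shade each other. The blue and white radii came out 3–4 mm small, so those centres are only good to a few millimetres. An earlier blue fit, after the white tub went in, was poor for the same reason. The clean fits before each nesting had residuals under 1 mm.

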